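# Put the sharpening stone away in its case

## Robot

A 7-joint arm with a two-finger parallel gripper is mounted at the origin on the work surface. World frame = base frame: x ahead of the robot, y to its left, z up, the work surface at z = 0. Lengths are in m, angles in rad, forces in N, time in s.
With the tool pointing down it reaches from about 0.4 to 0.9 m from the base axis. Payload 5.5 kg.
Tool frame: the origin (TCP) lies at the very end of the fingers, on their centre line; the grasp point (between the pads) lies 19 mm behind it; z points along the fingers, y is the line along which they close (so a half turn about z gives the same grasp; the last joint's range is limited). The gripper opens to 92 mm and grips with 3 to 60 N. Pads are 19 mm wide; open, the fingers measure 130 mm over their backs; the gripper's body (75 mm by 190 mm) begins 47 mm behind the grasp point.
Start: joints at [-1, 0.501, -0.427, 1.55, 0.221, 1.138, -0.21], TCP at [0.197, 0.619, 0.227] pointing down, gripper open.
Joint ranges: [-2.88, 2.88], [-0.31, 2.03], [-1.54, 1.56], [0.2, 2.42], [-1.41, 4.55], [0.19, 2.02], [-2.57, 2.57]. Speed limits (rad/s): [2.57, 2.57, 3.14, 3.14, 3.14, 3.14, 3.14].

## Interface

Orientations are given as a unit quaternion [x, y, z, w].
In Python, from bench import ctrl gives the robot as it stands. The module is installed in compiled form; this text tells all that it offers.
- The arm moves only by the shell command python3 -m creep 'ROWS' [FORCE]. ROWS is JSON, one flat list of numbers, 7 for each row, row after row: the shift along the tool's x, y, z normalised to -1 to 1, where 1 is 3 cm, then the turn, a rotation vector about the tool's x, y, z normalised to -1 to 1, where 1 is 0.5 rad, then the opening, from 0 (shut) to 1 (fully open). A call has 1 to 10 rows; each row shifts and turns the commanded pose from where the row before left it, along the tool's axes as they then stand; what a row does not reach is not made up. A row lasts 1/12 s, in which the tool goes at most 41.7 mm and 7.16 degrees, less where a joint would pass 70% of its speed; a pose out of reach is approached as far as the arm can. A call with a number of a shift or a turn outside -1 to 1 is refused whole. A call with a gripper value outside its range is refused whole. The fingers move at their own pace and stop on an object; FORCE is the grip in N (left out, the last holds). Time passes only in rows, so rows that do not move let the fingers close. It gives the time, the measured TCP pose, the force, the opening and the grip force at its end, in the units of the state.
- ctrl.read_state(): the state, without advancing time (a new reading comes with each control period).
- ctrl.read_camera(name): name is "scene" or "side" or "wrist"; returns the picture (480x640x3 uint8, blue, green, red); there is no depth.
- ctrl.camera_info(name): a dict with "mtx" (3x3 intrinsics, pixels), "dist" ([k1, k2, p1, p2, k3] as OpenCV has them; the pictures are not rectified), "xyz" and "attitude" of the camera in the world. Camera axes: x right, y down, z forward; pixel columns grow to the right and rows downward; lengths in m; the calibration is good to about 2 mm. A picture is of the moment at which its call begins: read the wrist's pose just before it. camera_info takes no time and is no camera call; for the wrist camera it gives the pose at the moment of the call.
- ctrl.hand_in(): hands the job in; it is judged then, once.
The state is a dict: "time_s": time; "joint_positions": joint angles; "qd": joint speeds; "effort": joint torques, N m; "tool_pos": TCP position; "eef_rot": TCP orientation; "ft_force": force on the tool from outside, world axes, zero at the start; "moment": the same for the moment, N m; "gripper_width": finger opening in m; "finger_force": force on a finger pad.
Only numpy, scipy, OpenCV 4.12 (cv2) and the standard library are available. Lean on these libraries where they do the work, as an engineer would, in place of code of your own. Each camera call takes 0.05 s, during which the arm holds its last target. There are 200 camera calls.

## Task

Lay the grey sharpening stone flat in the open oblong wooden case, then close the case with its own oblong lid, so that the lid lies level on the rim all round. Set both down gently rather than dropping them, and leave the small square lid where it is.

Things in the scene. Friction and masses are not known exactly. Their poses are not given: they have to be found in the camera images.
- case: Open oblong wooden case, fixed: 170 (x) x 130 (y) mm outside, 46 mm high, walls 7 mm thick, mouth 156 x 116 mm; its inner floor is 7 mm above the bench. Origin: centre of its underside, on the bench; x along its length, z up. (The smaller square box, 104 mm, with wood blanks in it, further back at the left, is not this one.)
- stone: Grey sharpening stone, a plain bar 120 (x) x 34 (y) x 26 mm (z), 0.2 to 0.32 kg, lying flat on the bench nearer to the robot than the case. Origin: centre of its underside. Any place and direction flat on the case's floor will do. (The wooden offcut, 75 x 45 x 30 mm, is not it.)
- lid: The case's lid, loose, lying right way up at left or right: oblong board 180 (x) x 142 (y) x 8 mm, on top a centred dark grip bar 100 (x) x 18 x 30 mm high, beneath a centred block 132 x 92 x 6 mm that enters the mouth with 12 mm play all round. 0.14 to 0.24 kg. Origin: centre of the block's underside; bar top 44 mm above it. Closed: board on the rim, origin 40 mm above the case's; either way round.
- small_lid: Lid of the other box, to be left alone, on the opposite side from the oblong lid (which side changes): square board 112 x 112 x 8 mm with a dark grip bar 60 x 18 x 30 mm along x and a block 70 x 70 x 6 mm underneath. Origin: centre of the underside of the block; bar top 44 mm above it.
Things that resemble listed ones, but are neither listed nor needed, are in the scene too. Leave any yellow look-alike of the lid alone. What is shaped like the case but purple is not meant.

How it is judged:
On the way:
1. the stone lies flat on the floor of the case, let go (x of stone in the frame of case between -0.03 and 0.03 m and y of stone in the frame of case between -0.045 and 0.045 m and z of stone in the frame of case between 0 and 0.013 m and angle between stone's own z axis and vertical below 0.12 rad and contact force between stone and the fingers below 0.1 N and linear speed of stone below 0.03 m/s), for 0.2 s.
At the end, for the whole second after the job is handed in: The stone lies flat (within 7 degrees) on the floor of the oblong case, and the oblong lid is seated on the case: resting on its rim (within 5 mm in height, level within 3 degrees), centred within 20 mm and lined up within 12 degrees, either way round; both are let go and at rest (all of step 1 and horizontal distance between lid and case below 0.02 m and angle between the x axis of lid and the x axis of case, either way round below 0.22 rad and z of lid in the frame of case between 0.035 and 0.045 m and angle between lid's own z axis and vertical below 0.05 rad and contact force between lid and the fingers below 0.1 N and linear speed of lid below 0.03 m/s); the robot touches nothing.
It fails at once if the small square lid is moved by more than 30 mm (distance of small_lid from where it was at the start of the episode above 0.03 m).
It fails at once if the stone is dropped (falls freely by more than about 40 mm) (contact force between stone and the fingers below 0.1 N and linear speed of stone above 0.9 m/s).
It fails at once if the lid is dropped (falls freely by more than about 40 mm) (contact force between lid and the fingers below 0.1 N and linear speed of lid above 0.9 m/s).
It also fails if it takes over 61 s, if anything falls off the work surface, if the arm or the gripper's body presses on something with over 40 N, if the wrist force passes 120 N, or if a joint passes its speed limit or range.

## Working session

There is one attempt and no reset: what is moved stays moved. The work goes in short steps, Python scripts to look and compute and a shell command to move; the robot and the scene stay as the last step left them, time stands still between calls to the robot, and variables do not carry over. Pictures are saved under pics/ and viewed, at most 10 in all, crops included, and the job is handed in when it is done.

```bash
mkdir -p pics
cat > h.py <<'E'
import numpy as np, cv2
from scipy.spatial.transform import Rotation as R
from bench import ctrl
def cam(n):
    i=ctrl.camera_info(n); a=np.array(i["attitude"],float)
    Rm=R.from_quat(a).as_matrix() if a.size==4 else a.reshape(3,3)
    return np.array(i["mtx"],float),np.array(i["dist"],float),np.array(i["xyz"],float),Rm
def ray(c,px,z):
    K,d,t,Rm=c
    u=cv2.undistortPoints(np.array(px,float).reshape(-1,1,2),K,d).reshape(-1,2)
    v=np.c_[u,np.ones(len(u))]@Rm.T
    return t+v*((z-t[2])/v[:,2])[:,None]
def proj(c,P):
    K,d,t,Rm=c
    return cv2.projectPoints((np.array(P,float)-t)@Rm,np.zeros(3),np.zeros(3),K,d)[0].reshape(-1,2)
E
python3 - <<'E'
from h import *
for n in("scene","side","wrist"):
    print(n,ctrl.camera_info(n)); cv2.imwrite(f"pics/{n}0.png",ctrl.read_camera(n))
s=ctrl.read_state();print(s)
E
```

```text
scene {'mtx': array([[607.60575018,   0.        , 322.34801589],
       [  0.        , 607.60575018, 245.19248152],
       [  0.        ,   0.        ,   1.        ]]), 'dist': array([-0.1311476,  0.       ,  0.       ,  0.       ,  0.       ]), 'xyz': array([ 1.47169569, -0.68863915,  0.79214094]), 'attitude': array([ 0.7649643 ,  0.42116609, -0.23483682, -0.42696652])}
side {'mtx': array([[485.50153145,   0.        , 315.36863178],
       [  0.        , 485.50153145, 236.1836108 ],
       [  0.        ,   0.        ,   1.        ]]), 'dist': array([-0.09095697,  0.        ,  0.        ,  0.        ,  0.        ]), 'xyz': array([ 0.06385745, -0.67161375,  0.78996384]), 'attitude': array([ 0.88852353, -0.2454227 ,  0.11310809, -0.37081018])}
wrist {'mtx': array([[397.0642743 ,   0.        , 322.99598955],
       [  0.        , 397.0642743 , 244.03180646],
       [  0.        ,   0.        ,   1.        ]]), 'dist': array([-0.0077426,  0.       ,  0.       ,  0.       ,  0.       ]), 'xyz': array([0.13371073, 0.63992767, 0.38311357]), 'attitude': array([0.80056971, 0.58567562, 0.07415076, 0.10282933])}
{'time_s': 0.15, 'joint_positions': array([-0.99979189,  0.50166986, -0.42685395,  1.55117622,  0.22080196,
        1.13827683, -0.21029476]), 'qd': array([ 0.00071302, -0.00390269, -0.00102176, -0.00329342,  0.00105374,
        0.00135588, -0.00049248]), 'effort': array([-6.27417103e-03, -5.67106783e+01, -5.82549825e+00, -2.79451507e+01,
       -6.86888443e-02,  2.66428711e-02,  1.10988744e-04]), 'tool_pos': array([0.19678486, 0.61895157, 0.2259094 ]), 'eef_rot': array([ 1.53264985e-01,  9.88184849e-01, -7.23862034e-04, -1.54336156e-04]), 'ft_force': array([ 0.2921671 , -0.03478274, -0.03676561]), 'moment': array([0.00694767, 0.01059328, 0.01835625]), 'finger_force': 0.0, 'gripper_width': 0.09212540127020726}
```

View pics/scene0.png

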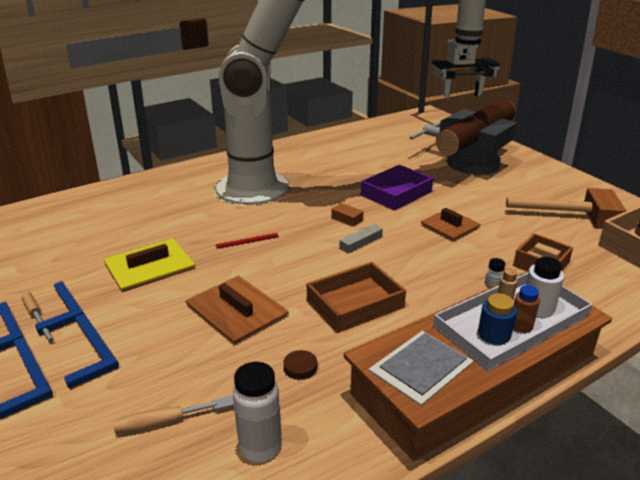

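View pics/side0.png

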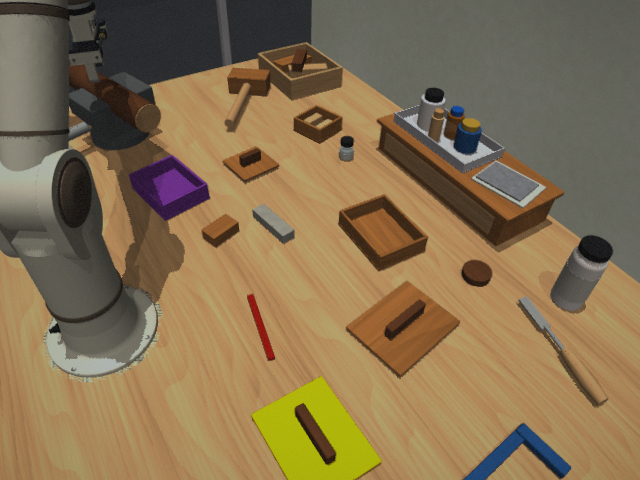

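Candidates:
- **Lid:** brown oblong board at scene (237,307) / side (404,327). The yellow one at (150,262) is a look-alike, and the small square one at (450,223) is to be left.
- **Case:** brown at (356,295), with the right size and position. The one at (397,186) is purple, and the small square box is at (543,253).
- **Stone:** grey bar at (361,238). The block at (347,214) is the brown offcut.

I'll confirm these in one enlarged crop.

Run:
```python
from h import *
im=cv2.imread("pics/side0.png"); cv2.imwrite("pics/crop1.png",cv2.resize(im[180:380,190:470],None,fx=2.8,fy=2.8,interpolation=cv2.INTER_CUBIC))
def rect(P):
    r=cv2.minAreaRect((P[:,:2]*1000).astype(np.float32)); b=cv2.boxPoints(r)
    e=b[1]-b[0],b[2]-b[1]; l=max(e,key=np.linalg.norm); return np.round(r[0],1),np.round(r[1],1),round(np.degrees(np.arctan2(l[1],l[0]))%180,1)
for n,ws in(("scene",dict(stone=(335,220,390,255),lid=(180,270,295,345),bar=(215,278,256,318),case=(300,258,412,332),sl=(415,203,485,240))),("side",dict(stone=(245,195,300,245),lid=(340,275,465,380),bar=(380,295,430,340),case=(330,190,432,272),sl=(215,140,285,185)))):
    im=cv2.imread(f"pics/{n}0.png"); c=cam(n); h=cv2.cvtColor(im,cv2.COLOR_BGR2HSV)
    for k,(a,b,x,y) in ws.items():
        H=h[b:y,a:x].astype(int); 
        if k=="stone": m=(H[...,1]<70)
        elif k=="bar": m=H[...,2]<95
        else: m=H[...,2]<185
        v=H[...,2]
        m=m.astype(np.uint8)
        N,L,S,_=cv2.connectedComponentsWithStats(m); i=1+np.argmax(S[1:,4]); m=(L==i).astype(np.uint8)
        ct=max(cv2.findContours(m,0,cv2.CHAIN_APPROX_NONE)[0],key=len).reshape(-1,2)+[a,b]
        hull=cv2.convexHull(ct); ap=cv2.approxPolyDP(hull,2.5,True).reshape(-1,2)
        z={"stone":.026,"lid":.014,"bar":.044,"case":.046,"sl":.014}[k]
        print(n,k,S[i,4],ap.tolist(),rect(ray(c,ct,z)), "V",np.percentile(v[m>0],[5,50,95]))
```

```text
scene stone 620 [[381, 228], [379, 237], [350, 251], [340, 247], [342, 238], [372, 224]] (array([441.9,  75.9]), array([ 56.9, 142.1]), np.float32(98.9)) V [ 50. 118. 156.]
scene lid 4128 [[294, 294], [287, 317], [238, 344], [226, 340], [184, 301], [238, 275]] (array([ 515.2, -278.2]), array([197.6, 198.2]), np.float32(100.6)) V [ 32. 144. 167.]
scene bar 568 [[219, 286], [225, 284], [249, 301], [252, 314], [244, 316], [222, 299]] (array([ 530.9, -305.9]), array([127. ,  37.8]), np.float32(10.5)) V [23. 48. 86.]
scene case 4788 [[406, 290], [408, 306], [346, 331], [333, 331], [305, 300], [307, 282], [368, 262], [376, 264]] (array([650.5, -87.1]), array([203.9, 182.4]), np.float32(87.1)) V [ 48.  66. 163.]
scene sl 1219 [[481, 224], [459, 239], [439, 239], [421, 226], [420, 221], [445, 207]] (array([491.9, 316.7]), array([136.8, 147.4]), np.float32(96.6)) V [ 24. 136. 165.]
side stone 763 [[253, 209], [265, 205], [293, 229], [293, 237], [282, 242], [253, 216]] (array([420.4,  76.6]), array([ 46.5, 136.7]), np.float32(99.0)) V [ 63. 142. 149.]
side lid 13096 [[464, 275], [464, 379], [340, 379], [340, 275]] (array([ 520.6, -298.7]), array([247.7, 275.5]), np.float32(148.6)) V [ 87. 177. 183.]
side bar 659 [[425, 304], [423, 313], [392, 339], [385, 336], [386, 326], [419, 300]] (array([ 502.7, -305. ]), array([113.9,  28. ]), np.float32(10.2)) V [39. 81. 90.]
side case 8303 [[431, 190], [431, 271], [330, 271], [330, 190]] (array([623., -83.]), array([274.5, 248.9]), np.float32(57.4)) V [ 60. 159. 183.]
side sl 3143 [[284, 140], [284, 184], [215, 184], [215, 140]] (array([481.9, 341.1]), array([209. , 198.2]), np.float32(61.4)) V [ 49.1 179.  183. ]
```

View pics/crop1.png

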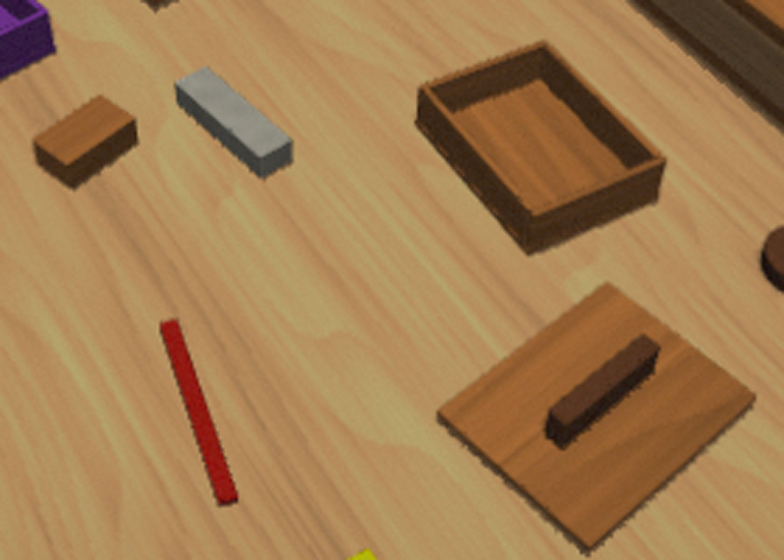

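The crop shows the grey stone (top about side (274,220)), the brown case, and the oblong lid with its bar running along the long side. All three fit the descriptions. The corners I read from the crop go to world coordinates next.

Run:
```python
from h import *
c=cam("side"); cs=cam("scene")
Q=dict(stone=(.026,[(176,84),(207,68),(292,143),(264,159)]),case=(.046,[(417,88),(546,42),(664,160),(530,216)]),lid=(.014,[(437,413),(608,284),(756,397),(588,546)]),bar=(.044,[(547,411),(640,337),(658,347),(564,422)]))
for k,(z,p) in Q.items():
    W=ray(c,np.array(p)/2.8+[190,180]-0.3,z)
    e=np.diff(np.r_[W,W[:1]],axis=0)[:,:2]; 
    print(k,(W.mean(0)*1000).round(1),(np.linalg.norm(e,axis=1)*1000).round(0),(np.degrees(np.arctan2(e[:,1],e[:,0]))%180).round(1),"scene px",proj(cs,W).round(0).tolist())
s=ctrl.read_state(); Rm=R.from_quat(s["eef_rot"]).as_matrix();print(Rm.round(3))
```

```text
stone [425.6  83.5  26. ] [ 33. 119.  29. 119.] [  9.5  98.3   9.6 100.1] scene px [[372.0, 223.0], [381.0, 228.0], [346.0, 244.0], [338.0, 240.0]]
case [622.5 -71.   46. ] [130. 164. 129. 165.] [177.5  87.4 177.7  87.9] scene px [[370.0, 260.0], [404.0, 289.0], [337.0, 314.0], [305.0, 281.0]]
lid [ 509.6 -297.9   14. ] [179. 138. 177. 138.] [ 10.  100.3   9.9 100.8] scene px [[237.0, 274.0], [287.0, 310.0], [233.0, 340.0], [185.0, 299.0]]
bar [ 508.9 -296.7   44. ] [95. 14. 96. 14.] [  9.9 111.2   9.5 108.8] scene px [[224.0, 282.0], [250.0, 301.0], [245.0, 305.0], [219.0, 284.0]]
[[-0.953  0.303 -0.001]
 [ 0.303  0.953 -0.001]
 [ 0.    -0.001 -1.   ]]
```

```bash
cat > plan.py <<'E'
import sys
from h import *
# target x y z (m), tool y angle (deg, mod 180): turn first, then shift; sums in units
x,y,z,a=map(float,sys.argv[1:5]); s=ctrl.read_state(); p=s["tool_pos"]; Rm=R.from_quat(s["eef_rot"]).as_matrix()
d=a-np.degrees(np.arctan2(Rm[1,1],Rm[0,1])); d=(d+90)%180-90
R2=R.from_euler("z",d,degrees=True).as_matrix()@Rm
f=R2.T@(np.array([x,y,z])-p)/.03
down=np.array([0,0,-1.]); t=np.cross(Rm[:,2],down)@Rm/.5
print("t",round(s["time_s"],2),"p",p.round(4),"j",s["joint_positions"].round(2),"turn z",round(np.radians(-d)/.5,3),"shift sum",f.round(2),"tilt fix xy",t.round(3),"F",np.round(s["ft_force"],1),"w",round(s["gripper_width"],4),"ff",round(s["finger_force"],1))
E
python3 plan.py .4256 .0835 .15 9.2
```

```text
t 0.15 p [0.1968 0.619  0.2259] j [-1.    0.5  -0.43  1.55  0.22  1.14 -0.21] turn z 2.205 shift sum [-18.84   4.68   2.52] tilt fix xy [-0.003 -0.     0.   ] F [ 0.3 -0.  -0. ] w 0.0921 ff 0.0
```

```bash
python3 -m creep '[0,0,0,0,0,0.245,1, 0,0,0,0,0,0.245,1, 0,0,0,0,0,0.245,1, 0,0,0,0,0,0.245,1, 0,0,0,0,0,0.245,1, 0,0,0,0,0,0.245,1, 0,0,0,0,0,0.245,1, 0,0,0,0,0,0.245,1, 0,0,0,0,0,0.245,1, 0,0,0,0,0,0,1]'
python3 plan.py .4256 .0835 .15 9.2
python3 -m creep '[-0.75,0.19,0,0,0,0,1, -0.75,0.19,0,0,0,0,1, -0.75,0.19,0,0,0,0,1, -0.75,0.19,0,0,0,0,1, -0.75,0.19,0,0,0,0,1, -0.75,0.19,0,0,0,0,1, -0.75,0.19,0,0,0,0,1, -0.75,0.19,0,0,0,0,1, -0.75,0.19,0,0,0,0,1, -0.75,0.19,0,0,0,0,1]'
python3 plan.py .4256 .0835 .15 9.2
```

```text
time_s: 0.98
tool_pos: [0.1968, 0.6192, 0.2264]
eef_rot: [0.65, 0.76, -0.0, 0.0]
ft_force: [-0.8, 0.3, -0.9]
gripper_width: 0.0917
finger_force: 0.0
t 0.98 p [0.1968 0.6192 0.2264] j [-1.16  0.47 -0.2   1.56  0.1   1.12 -1.23] turn z -0.009 shift sum [-18.85   4.68   2.56] tilt fix xy [-0.     0.001  0.   ] F [-0.8  0.3 -0.9] w 0.0917 ff 0.0
time_s: 1.82
tool_pos: [0.2894, 0.4053, 0.2266]
eef_rot: [0.646, 0.763, -0.0, 0.0]
ft_force: [0.0, -1.3, 1.0]
gripper_width: 0.0919
finger_force: 0.0
t 1.82 p [0.2894 0.4053 0.2266] j [-0.88  0.2  -0.15  1.93  0.03  1.01 -0.87] turn z 0.009 shift sum [-11.31   2.77   2.56] tilt fix xy [ 0.  0. -0.] F [ 0.  -1.3  1. ] w 0.0919 ff 0.0
```

```bash
python3 -m creep '[-0.75,0.18,0.1,0,0,0,1, -0.75,0.18,0.1,0,0,0,1, -0.75,0.18,0.1,0,0,0,1, -0.75,0.18,0.1,0,0,0,1, -0.75,0.18,0.1,0,0,0,1, -0.75,0.18,0.1,0,0,0,1, -0.75,0.18,0.1,0,0,0,1, -0.75,0.18,0.1,0,0,0,1, -0.75,0.18,0.1,0,0,0,1, -0.75,0.18,0.1,0,0,0,1]'
python3 -m creep '[-0.75,0.18,0.2,0,0,0,1, -0.75,0.18,0.2,0,0,0,1, -0.75,0.18,0.2,0,0,0,1, -0.75,0.18,0.2,0,0,0,1, -0.75,0.18,0.2,0,0,0,1, 0,0,0,0,0,0,1, 0,0,0,0,0,0,1]'
python3 plan.py .4256 .0835 .15 9.2
python3 - <<'E'
from h import *
cv2.imwrite("pics/w1.png",ctrl.read_camera("wrist"))
E
```

```text
time_s: 2.65
tool_pos: [0.3786, 0.1919, 0.1966]
eef_rot: [0.646, 0.763, 0.0, 0.0]
ft_force: [0.2, -0.1, 0.2]
gripper_width: 0.0915
finger_force: 0.0
time_s: 3.23
tool_pos: [0.4229, 0.0851, 0.1664]
eef_rot: [0.648, 0.762, -0.001, -0.0]
ft_force: [1.3, 0.4, 1.3]
gripper_width: 0.092
finger_force: 0.0
t 3.23 p [0.4229 0.0851 0.1664] j [-0.39  0.16  0.15  2.15 -0.03  0.84 -0.07] turn z 0.0 shift sum [-0.07  0.08  0.55] tilt fix xy [-0.002  0.001  0.   ] F [1.3 0.4 1.3] w 0.092 ff 0.0
```

View pics/w1.png

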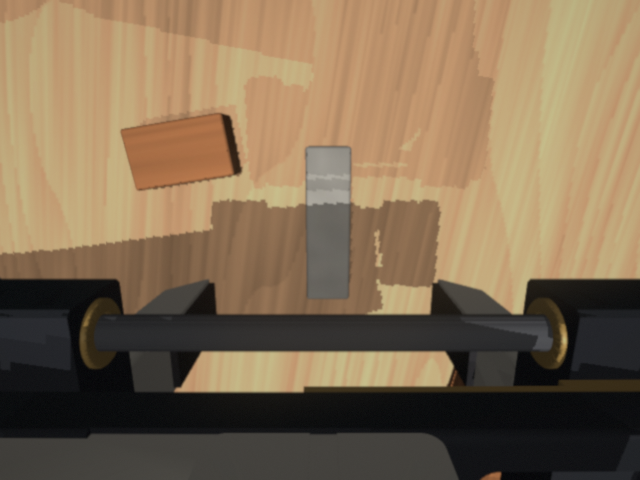

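The stone's top face in the wrist picture has corners at (306,147), (350,147), (350,298) and (307,298), centred between the fingers.

```bash
python3 - <<'E'
from h import *
W=ray(cam("wrist"),[(306,147),(350.5,147),(350,298),(307,298)],.026); print(W.round(4),W.mean(0).round(4)); print(np.degrees(np.arctan2(*(W[0]-W[3])[[1,0]])))
E
python3 plan.py .4256 .0835 .004 9.2
```

```text
[[0.4014 0.1469 0.026 ]
 [0.4334 0.1521 0.026 ]
 [0.4541 0.0361 0.026 ]
 [0.42   0.0305 0.026 ]] [0.4272 0.0914 0.026 ]
99.06183046376523
t 3.28 p [0.4229 0.0862 0.1666] j [-0.4   0.16  0.14  2.15 -0.03  0.84 -0.07] turn z 0.003 shift sum [-0.11  0.08  5.42] tilt fix xy [-0.001 -0.     0.   ] F [ 0.4  0.3 -0.8] w 0.0918 ff 0.0
```

```bash
python3 -m creep '[0.08,0.1,0.6,0,0,0,1, 0,0,0.7,0,0,0,1, 0,0,0.7,0,0,0,1, 0,0,0.7,0,0,0,1, 0,0,0.7,0,0,0,1, 0,0,0.7,0,0,0,1, 0,0,0.5,0,0,0,1, 0,0,0.4,0,0,0,1, 0,0,0.2,0,0,0,1, 0,0,0,0,0,0,1]'
python3 plan.py .4265 .0885 .004 9.2
```

```text
time_s: 4.12
tool_pos: [0.4245, 0.0901, 0.0098]
eef_rot: [0.647, 0.763, -0.001, -0.001]
ft_force: [0.7, -0.3, -0.1]
gripper_width: 0.0918
finger_force: 0.0
t 4.12 p [0.4245 0.0901 0.0098] j [-0.36  0.47  0.1   2.22 -0.11  0.45 -0.01] turn z 0.006 shift sum [-0.06  0.06  0.19] tilt fix xy [-0.004 -0.001  0.   ] F [ 0.7 -0.3 -0.1] w 0.0918 ff 0.0
```

```bash
python3 -m creep '[0,0.06,0.17,0,0,0,1, 0,0,0,0,0,0,0, 0,0,0,0,0,0,0, 0,0,0,0,0,0,0, 0,0,0,0,0,0,0, 0,0,0,0,0,0,0, 0,0,0,0,0,0,0, 0,0,0,0,0,0,0, 0,0,0,0,0,0,0, 0,0,0,0,0,0,0]' 25
python3 plan.py .6225 -.071 .12 -2.4
```

```text
time_s: 4.95
tool_pos: [0.4273, 0.0894, 0.0056]
eef_rot: [0.648, 0.762, -0.0, -0.0]
ft_force: [-1.8, -0.4, 1.2]
gripper_width: 0.0362
finger_force: 0.7
t 4.95 p [0.4273 0.0894 0.0056] j [-0.35  0.48  0.1   2.22 -0.11  0.44 -0.01] turn z 0.405 shift sum [-5.07  6.72 -3.81] tilt fix xy [-0. -0.  0.] F [-1.8 -0.4  1.2] w 0.0362 ff 0.7
```

```bash
python3 -m creep '[0,0,0,0,0,0,0, 0,0,0,0,0,0,0, 0,0,0,0,0,0,0, 0,0,-0.2,0,0,0,0, 0,0,-0.5,0,0,0,0, 0,0,-0.7,0,0,0,0, 0,0,-0.7,0,0,0,0, 0,0,-0.7,0,0,0,0, 0,0,-0.6,0,0,0,0, 0,0,-0.4,0,0,0,0]'
python3 plan.py .6225 -.071 .12 -2.4
```

```text
time_s: 5.78
tool_pos: [0.428, 0.0895, 0.1215]
eef_rot: [0.648, 0.761, 0.001, 0.001]
ft_force: [0.3, 1.0, -3.2]
gripper_width: 0.0339
finger_force: 25.0
t 5.78 p [0.428  0.0895 0.1215] j [-0.4   0.25  0.14  2.17 -0.05  0.72 -0.06] turn z 0.405 shift sum [-5.07  6.7   0.06] tilt fix xy [ 0.004 -0.001  0.   ] F [ 0.3  1.  -3.2] w 0.0339 ff 25.0
```

```bash
python3 -m creep '[0,0,0,0,0,0.2,0, 0,0,0,0,0,0.2,0, -0.5,0.67,0,0,0,0,0, -0.5,0.67,0,0,0,0,0, -0.5,0.67,0,0,0,0,0, -0.5,0.67,0,0,0,0,0, -0.5,0.67,0,0,0,0,0, -0.5,0.67,0,0,0,0,0, -0.5,0.67,0,0,0,0,0, -0.5,0.67,0,0,0,0,0]'
python3 -m creep '[-0.5,0.67,0,0,0,0,0, -0.5,0.67,0,0,0,0,0, 0,0,0,0,0,0,0, 0,0,0,0,0,0,0]'
python3 plan.py .6225 -.071 .012 -2.4
python3 - <<'E'
from h import *
cv2.imwrite("pics/w2.png",ctrl.read_camera("wrist"))
E
```

```text
time_s: 6.62
tool_pos: [0.5837, -0.0377, 0.1194]
eef_rot: [0.721, 0.693, -0.0, -0.0]
ft_force: [-0.9, -0.5, -2.8]
gripper_width: 0.0337
finger_force: 25.0
time_s: 6.95
tool_pos: [0.6224, -0.0701, 0.1192]
eef_rot: [0.722, 0.692, -0.001, 0.0]
ft_force: [-1.0, 0.1, -3.0]
gripper_width: 0.0338
finger_force: 25.0
t 6.95 p [ 0.6224 -0.0701  0.1192] j [-0.1   0.55  0.22  1.72 -0.15  0.89  0.15] turn z 0.0 shift sum [-0.03  0.01  3.57] tilt fix xy [-0.001  0.002 -0.   ] F [-1.   0.1 -3. ] w 0.0338 ff 25.0
```

View pics/w2.png

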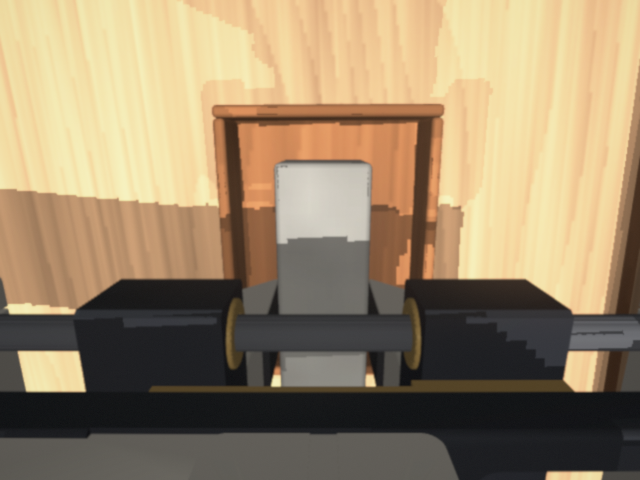

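The case's far rim runs from (213,106) to (443,106), and the stone hangs squarely over the mouth.

Run:
```python
from h import *
W=ray(cam("wrist"),[(213.5,106),(443,106),(435,270)],.046); print(W.round(4)); m=(W[0]+W[1])/2; u=(W[1]-W[0]);u/=np.linalg.norm(u); print(np.degrees(np.arctan2(u[1],u[0])), "centre",m+.085*np.array([u[1],-u[0],0]))
```

```text
[[ 0.5656  0.0202  0.046 ]
 [ 0.6918  0.0151  0.046 ]
 [ 0.6902 -0.0797  0.046 ]]
-2.3152075459205874 centre [ 0.62523851 -0.06727875  0.046     ]
```

```bash
python3 -m creep '[0.03,0.04,0.5,0,0,0,0, 0,0,0.6,0,0,0,0, 0,0,0.6,0,0,0,0, 0,0,0.6,0,0,0,0, 0,0,0.5,0,0,0,0, 0,0,0.3,0,0,0,0, 0,0,0.2,0,0,0,0, 0,0,0.12,0,0,0,0, 0,0,0,0,0,0,0, 0,0,0,0,0,0,0]'
python3 plan.py .6235 -.069 .0125 -2.4
```

```text
time_s: 7.83
tool_pos: [0.6239, -0.0674, 0.0176]
eef_rot: [0.721, 0.693, 0.0, 0.0]
ft_force: [0.2, 0.3, -3.0]
gripper_width: 0.0335
finger_force: 25.0
t 7.83 p [ 0.6239 -0.0674  0.0176] j [-0.08  0.69  0.19  1.75 -0.19  0.71  0.17] turn z 0.005 shift sum [-0.05 -0.01  0.17] tilt fix xy [ 0.002 -0.     0.   ] F [ 0.2  0.3 -3. ] w 0.0335 ff 25.0
```

```bash
python3 -m creep '[0,0,0.05,0,0,0,0, 0,0,0.05,0,0,0,0, 0,0,0.04,0,0,0,0, 0,0,0.03,0,0,0,0, 0,0,0,0,0,0,0, 0,0,0,0,0,0,0]'
```

```text
time_s: 8.33
tool_pos: [0.6238, -0.0676, 0.0126]
eef_rot: [0.721, 0.693, 0.0, 0.0]
ft_force: [-2.0, 0.6, 4.6]
gripper_width: 0.0336
finger_force: 25.0
```

```bash
python3 -m creep '[0,0,0,0,0,0,0.55, 0,0,0,0,0,0,0.55, 0,0,0,0,0,0,0.55, 0,0,0,0,0,0,0.55, 0,0,0,0,0,0,0.55, 0,0,0,0,0,0,0.55, 0,0,-0.2,0,0,0,0.55, 0,0,-0.5,0,0,0,0.55, 0,0,-0.7,0,0,0,0.55, 0,0,-0.8,0,0,0,0.55]'
python3 -m creep '[0,0,-0.8,0,0,0,0.55, 0,0,-0.8,0,0,0,0.55, 0,0,-0.7,0,0,0,0.55, 0,0,-0.5,0,0,0,0.55, 0,0,0,0,0,0,0.55]'
python3 plan.py .5095 -.297 .14 100
python3 - <<'E'
from h import *
cv2.imwrite("pics/w3.png",ctrl.read_camera("wrist"))
E
```

```text
time_s: 9.17
tool_pos: [0.6224, -0.0675, 0.0778]
eef_rot: [0.721, 0.693, -0.001, -0.001]
ft_force: [0.1, -0.7, -0.1]
gripper_width: 0.0506
finger_force: 0.0
time_s: 9.58
tool_pos: [0.6262, -0.068, 0.1665]
eef_rot: [0.721, 0.693, 0.003, 0.003]
ft_force: [0.4, 0.1, -0.2]
gripper_width: 0.0502
finger_force: 0.0
t 9.58 p [ 0.6262 -0.068   0.1665] j [-0.11  0.49  0.24  1.68 -0.14  0.97  0.14] turn z 2.713 shift sum [-5.16  6.84  0.93] tilt fix xy [ 0.014 -0.    -0.   ] F [ 0.4  0.1 -0.2] w 0.0502 ff 0.0
```

View pics/w3.png

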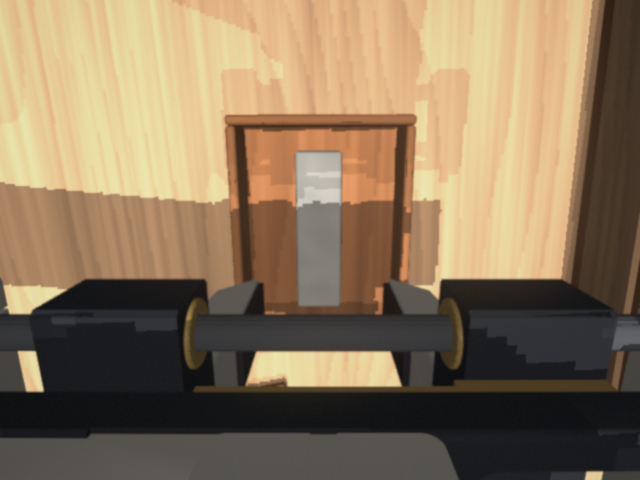

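The stone lies flat in the case, at (296,151) to (341,306). The far rim runs from (225,116) to (416,116). Next I turn and go to the lid.

```bash
python3 - <<'E'
from h import *
c=cam("wrist")
W=ray(c,[(225.5,116),(416,116)],.046); m=(W[0]+W[1])/2; u=(W[1]-W[0]);L=np.linalg.norm(u);u/=L; print(L,np.degrees(np.arctan2(u[1],u[0])), "centre",m+.085*np.array([u[1],-u[0],0]))
S=ray(c,[(296,151),(341,151),(341,306),(298,306)],.033);print(S.round(4),S.mean(0))
E
python3 -m creep '[0,0,0,0,0,0.246,0.7, 0,0,0,0,0,0.246,0.7, 0,0,0,0,0,0.246,0.7, 0,0,0,0,0,0.246,0.7, 0,0,0,0,0,0.246,0.7, 0,0,0,0,0,0.246,0.7, 0,0,0,0,0,0.246,0.7, 0,0,0,0,0,0.246,0.7, 0,0,0,0,0,0.246,0.7, 0,0,0,0,0,0.246,0.7]'
python3 -m creep '[-0.5,0.68,0.05,0,0,0.246,0.7, -0.5,0.68,0.05,0,0,0,0.7, -0.5,0.68,0.05,0,0,0,0.7, -0.5,0.68,0.05,0,0,0,0.7, -0.5,0.68,0.05,0,0,0,0.7, -0.5,0.68,0.05,0,0,0,0.7, -0.5,0.68,0.05,0,0,0,0.7, -0.5,0.68,0.05,0,0,0,0.7, -0.5,0.68,0.05,0,0,0,0.7, -0.5,0.68,0.05,0,0,0,0.7]'
python3 -m creep '[0,0,0,0,0,0,0.7, 0,0,0,0,0,0,0.7]'
python3 plan.py .5095 -.297 .14 100
python3 - <<'E'
from h import *
cv2.imwrite("pics/w4.png",ctrl.read_camera("wrist"))
E
```

```text
0.1262572363222983 -2.2518633046523022 centre [ 0.62522991 -0.06891756  0.046     ]
[[ 0.61   -0.0062  0.033 ]
 [ 0.6419 -0.0075  0.033 ]
 [ 0.6386 -0.1257  0.033 ]
 [ 0.6049 -0.1243  0.033 ]] [ 0.62384875 -0.06590156  0.033     ]
time_s: 10.47
tool_pos: [0.6225, -0.0675, 0.1604]
eef_rot: [0.989, 0.147, -0.001, -0.0]
ft_force: [0.5, -1.0, 0.2]
gripper_width: 0.0642
finger_force: 0.0
time_s: 11.3
tool_pos: [0.5134, -0.2967, 0.1455]
eef_rot: [0.996, 0.089, -0.001, -0.0]
ft_force: [-0.6, -0.0, 0.3]
gripper_width: 0.0647
finger_force: 0.0
time_s: 11.47
tool_pos: [0.5129, -0.2978, 0.1458]
eef_rot: [0.996, 0.087, -0.001, -0.0]
ft_force: [-0.1, -0.2, -0.2]
gripper_width: 0.0646
finger_force: 0.0
t 11.47 p [ 0.5129 -0.2978  0.1458] j [ 0.04  0.51  0.58  1.8  -0.34  0.93 -0.63] turn z -0.001 shift sum [-0.11 -0.05  0.19] tilt fix xy [-0.001  0.005 -0.   ] F [-0.1 -0.2 -0.2] w 0.0646 ff 0.0
```

View pics/w4.png

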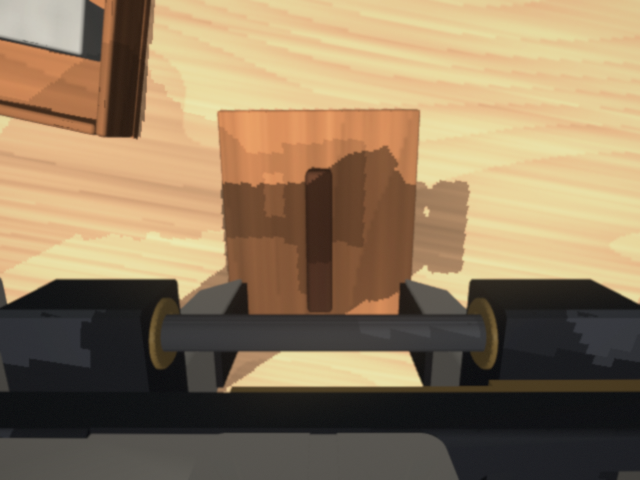

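The oblong lid's board has far corners at (218,110) and (420,110). Its dark bar top spans (306,169) to (332,311).

```bash
python3 - <<'E'
from h import *
c=cam("wrist")
B=ray(c,[(306,169),(332,169),(332,311),(307,311)],.044);print(B.round(4),B.mean(0).round(4))
W=ray(c,[(218.5,110),(419.5,110)],.014); m=(W[0]+W[1])/2; u=(W[1]-W[0]);L=np.linalg.norm(u);u/=L; print(L,np.degrees(np.arctan2(u[1],u[0])), "centre",m+.09*np.array([u[1],-u[0],0]))
E
python3 plan.py .5105 -.297 .019 100
```

```text
[[ 0.5621 -0.276   0.044 ]
 [ 0.5651 -0.2924  0.044 ]
 [ 0.4681 -0.3103  0.044 ]
 [ 0.465  -0.293   0.044 ]] [ 0.5151 -0.2929  0.044 ]
0.13919159160309263 -79.8757704039848 centre [ 0.51263423 -0.29304988  0.014     ]
t 11.52 p [ 0.5141 -0.296   0.1459] j [ 0.04  0.51  0.58  1.8  -0.34  0.93 -0.63] turn z 0.005 shift sum [-0.12  0.02  4.23] tilt fix xy [-0.002  0.003  0.   ] F [ 0.4  1.4 -0.6] w 0.064 ff 0.0
```

```bash
python3 -m creep '[0,-0.06,0.5,0,0,0,0.7, 0,0,0.6,0,0,0,0.7, 0,0,0.7,0,0,0,0.7, 0,0,0.7,0,0,0,0.7, 0,0,0.6,0,0,0,0.7, 0,0,0.5,0,0,0,0.7, 0,0,0.3,0,0,0,0.7, 0,0,0.2,0,0,0,0.7, 0,0,0,0,0,0,0.7, 0,0,0,0,0,0,0.7]'
python3 plan.py .513 -.294 .019 100
```

```text
time_s: 12.35
tool_pos: [0.5151, -0.294, 0.0241]
eef_rot: [0.996, 0.089, 0.0, -0.0]
ft_force: [-0.3, -0.0, 0.2]
gripper_width: 0.0645
finger_force: 0.0
t 12.35 p [ 0.5151 -0.294   0.0241] j [ 0.11  0.68  0.48  1.85 -0.46  0.72 -0.54] turn z 0.009 shift sum [-0.07 -0.01  0.17] tilt fix xy [-0. -0.  0.] F [-0.3 -0.   0.2] w 0.0645 ff 0.0
```

```bash
python3 -m creep '[-0.05,0,0.15,0,0,0,0.7, 0,0,0,0,0,0,0, 0,0,0,0,0,0,0, 0,0,0,0,0,0,0, 0,0,0,0,0,0,0, 0,0,0,0,0,0,0, 0,0,0,0,0,0,0, 0,0,0,0,0,0,0, 0,0,0,0,0,0,0, 0,0,0,0,0,0,0]' 40
python3 -m creep '[0,0,0,0,0,0,0, 0,0,0,0,0,0,0, 0,0,-0.1,0,0,0,0, 0,0,-0.3,0,0,0,0, 0,0,-0.6,0,0,0,0, 0,0,-0.6,0,0,0,0, 0,0,-0.7,0,0,0,0, 0,0,-0.7,0,0,0,0, 0,0,-0.7,0,0,0,0, 0,0,-0.4,0,0,0,0]'
python3 plan.py .6235 -.069 .15 -2.3
```

```text
time_s: 13.18
tool_pos: [0.5132, -0.2947, 0.0195]
eef_rot: [0.996, 0.089, 0.0, 0.0]
ft_force: [-0.3, 0.3, 0.3]
gripper_width: 0.0175
finger_force: 40.0
time_s: 14.02
tool_pos: [0.5139, -0.2953, 0.1452]
eef_rot: [0.996, 0.089, 0.001, 0.001]
ft_force: [1.0, -0.5, -1.6]
gripper_width: 0.0175
finger_force: 40.0
t 14.02 p [ 0.5139 -0.2953  0.1452] j [ 0.04  0.51  0.58  1.8  -0.34  0.93 -0.63] turn z -2.705 shift sum [ 7.68  3.35 -0.14] tilt fix xy [ 0.003 -0.005  0.   ] F [ 1.  -0.5 -1.6] w 0.0175 ff 40.0
```

```bash
python3 -m creep '[0,0,0,0,0,-0.246,0, 0,0,0,0,0,-0.246,0, 0,0,0,0,0,-0.246,0, 0,0,0,0,0,-0.246,0, 0,0,0,0,0,-0.246,0, 0,0,0,0,0,-0.246,0, 0,0,0,0,0,-0.246,0, 0,0,0,0,0,-0.246,0, 0,0,0,0,0,-0.246,0, 0,0,0,0,0,-0.246,0]'
python3 -m creep '[0.77,0.33,0,0,0,-0.246,0, 0.77,0.33,0,0,0,0,0, 0.77,0.33,0,0,0,0,0, 0.77,0.33,0,0,0,0,0, 0.77,0.33,0,0,0,0,0, 0.77,0.33,0,0,0,0,0, 0.77,0.33,0,0,0,0,0, 0.77,0.33,0,0,0,0,0, 0.77,0.33,0,0,0,0,0, 0.77,0.33,0,0,0,0,0]'
python3 -m creep '[0,0,0,0,0,0,0, 0,0,0,0,0,0,0]'
python3 plan.py .6245 -.069 .07 -2.3
python3 - <<'E'
from h import *
cv2.imwrite("pics/w5.png",ctrl.read_camera("wrist"))
E
```

```text
time_s: 14.85
tool_pos: [0.5127, -0.2945, 0.1423]
eef_rot: [0.76, 0.65, -0.0, -0.0]
ft_force: [0.2, -0.8, -3.1]
gripper_width: 0.0177
finger_force: 40.0
time_s: 15.68
tool_pos: [0.6238, -0.0682, 0.1423]
eef_rot: [0.721, 0.693, -0.0, -0.0]
ft_force: [0.5, -0.6, -2.0]
gripper_width: 0.0176
finger_force: 40.0
time_s: 15.85
tool_pos: [0.6241, -0.0665, 0.142]
eef_rot: [0.719, 0.695, 0.0, -0.001]
ft_force: [0.0, -0.0, -2.7]
gripper_width: 0.018
finger_force: 40.0
t 15.85 p [ 0.6241 -0.0665  0.142 ] j [-0.09  0.52  0.21  1.7  -0.13  0.93  0.13] turn z 0.01 shift sum [-0.08  0.02  2.4 ] tilt fix xy [-0.002 -0.002  0.   ] F [ 0.  -0.  -2.7] w 0.018 ff 40.0
```

View pics/w5.png

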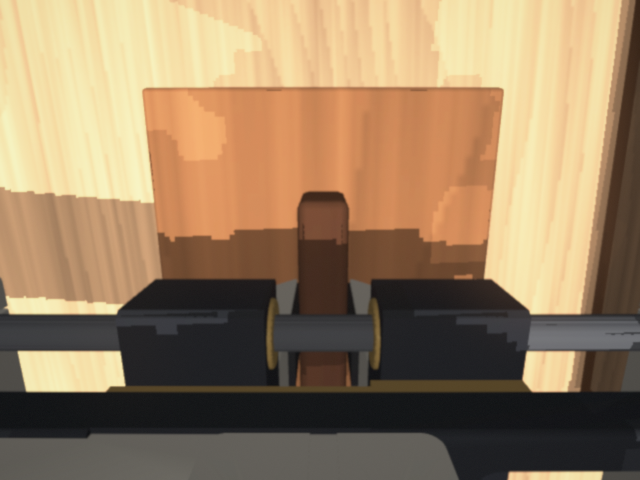

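The lid hangs level, with its far edge from (144,88) to (503,88).

Run:
```python
from h import *
c=cam("wrist"); z=ctrl.read_state()["tool_pos"][2]-.0055
W=ray(c,[(144,88),(503,88.5)],z); m=(W[0]+W[1])/2; u=(W[1]-W[0]);L=np.linalg.norm(u);u/=L; print(W,L,np.degrees(np.arctan2(u[1],u[0])), "centre",m+.09*np.array([u[1],-u[0],0]), ctrl.read_state()["tool_pos"])
```

```text
[[0.55879621 0.02121798 0.13655699]
 [0.69704895 0.01575692 0.13655699]] 0.13836055917703247 -2.2620351629818356 centre [ 0.62437031 -0.07144242  0.13655699] [ 0.6234756  -0.06886164  0.14205699]
```

```bash
python3 -m creep '[0.07,0.02,0.3,0,0,0,0, 0,0,0.4,0,0,0,0, 0,0,0.5,0,0,0,0, 0,0,0.4,0,0,0,0, 0,0,0.3,0,0,0,0, 0,0,0.25,0,0,0,0, 0,0,0.15,0,0,0,0, 0,0,0.1,0,0,0,0, 0,0,0,0,0,0,0, 0,0,0,0,0,0,0]'
python3 plan.py .6245 -.067 .0595 -2.3
```

```text
time_s: 16.73
tool_pos: [0.6249, -0.0672, 0.0707]
eef_rot: [0.721, 0.693, 0.0, 0.0]
ft_force: [0.2, -0.7, -1.4]
gripper_width: 0.0177
finger_force: 40.0
t 16.73 p [ 0.6249 -0.0672  0.0707] j [-0.08  0.62  0.19  1.74 -0.15  0.8   0.15] turn z 0.001 shift sum [ 0.01 -0.01  0.37] tilt fix xy [ 0.001 -0.     0.   ] F [ 0.2 -0.7 -1.4] w 0.0177 ff 40.0
```

```bash
python3 -m creep '[0,0,0.08,0,0,0,0, 0,0,0.07,0,0,0,0, 0,0,0.06,0,0,0,0, 0,0,0.06,0,0,0,0, 0,0,0.05,0,0,0,0, 0,0,0.03,0,0,0,0, 0,0,0,0,0,0,0, 0,0,0,0,0,0,0]'
```

```text
time_s: 17.4
tool_pos: [0.6245, -0.0672, 0.0598]
eef_rot: [0.721, 0.693, -0.0, -0.0]
ft_force: [-0.6, 0.7, -2.7]
gripper_width: 0.0179
finger_force: 40.0
```

```bash
python3 -m creep '[0,0,0.03,0,0,0,0, 0,0,0.02,0,0,0,0, 0,0,0,0,0,0,0, 0,0,0,0,0,0,0]'
```

```text
time_s: 17.73
tool_pos: [0.6248, -0.0672, 0.0594]
eef_rot: [0.721, 0.693, 0.0, 0.0]
ft_force: [-2.2, 1.1, 6.6]
gripper_width: 0.0174
finger_force: 40.0
```

Contact with the rim at the expected height. I let go and rise.

```bash
python3 -m creep '[0,0,0,0,0,0,0.5, 0,0,0,0,0,0,0.5, 0,0,0,0,0,0,0.5, 0,0,0,0,0,0,0.5, 0,0,0,0,0,0,0.5, 0,0,-0.2,0,0,0,0.5, 0,0,-0.4,0,0,0,0.5, 0,0,-0.6,0,0,0,0.5, 0,0,-0.7,0,0,0,0.5, 0,0,-0.7,0,0,0,0.5]'
python3 -m creep '[0,0,-0.7,0,0,0,0.5, 0,0,-0.7,0,0,0,0.5, -0.4,-0.6,-0.3,0,0,0,0.5, -0.4,-0.6,0,0,0,0,0.5, -0.4,-0.6,0,0,0,0,0.5, -0.4,-0.6,0,0,0,0,0.5, -0.4,-0.6,0,0,0,0,0.5, 0,0,0,0,0,0,0.5, 0,0,0,0,0,0,0.5]'
python3 - <<'E'
from h import *
a=ctrl.read_camera("side");b=ctrl.read_camera("scene")
cv2.imwrite("pics/end.png",np.hstack([cv2.resize(a[140:320,270:470],(400,360)),cv2.resize(b[220:360,270:430],(400,350))[:350] if 0 else cv2.resize(b[220:364,270:430],(400,360))]))
E
```

```text
time_s: 18.57
tool_pos: [0.6246, -0.0672, 0.1381]
eef_rot: [0.721, 0.693, 0.0, 0.0]
ft_force: [-0.2, -0.5, -0.8]
gripper_width: 0.0459
finger_force: 0.0
time_s: 19.32
tool_pos: [0.532, -0.1246, 0.1888]
eef_rot: [0.722, 0.692, 0.001, 0.001]
ft_force: [-0.2, -0.0, 0.2]
gripper_width: 0.0458
finger_force: 0.0
```

View pics/end.png

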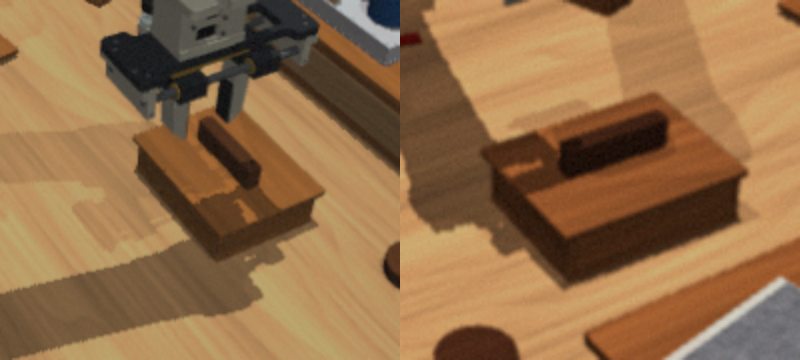

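Both views show the lid level and square on the case, with the gripper clear of it.

```bash
python3 -c "
from bench import ctrl
print(ctrl.hand_in())"
```

```text
the job is handed in; nothing more can be done
None
```

The stone lies flat in the oblong case, the oblong lid is seated level on its rim, the small square lid was not touched, and the job is handed in; no verdict was returned.

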